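# Load a filter capsule into the filtration stand and clamp it home

## Task

Load the filtration stand: lower the large white filter capsule upright into the round bore of the cradle until it rests on the rubber seal, and let go of it there without dropping it or pushing it in by hand. Then swing the T-handled lever clamp over and press it down so that the clamp, not the fingers, drives the capsule fully home, its flange flush on the block; feel for the end of the travel and do not force it, or the capsule cracks. Leave it clamped, and leave everything else on the table where it stands.

Things in the scene. Friction and masses are not known exactly. Their poses are not given: they have to be found in the camera images.
- stand: Filtration stand, fixed: steel base plate 180 x 110 x 12 mm with a square aluminium cradle block 84 x 84 mm, its top face 57 mm above the table. Origin on the axis of the block's bore at table height, z up. The clamp's hinge is 75 mm from that axis on the +x side, between two steel cheeks 46 mm wide over all and 122 mm high. A brass hose barb sticks out 36 mm on the -y side.
- bore_mouth (a point): Centre of the bore's mouth in the block's top face, 57 mm above the table. The bore is round, vertical, 46.6 mm wide, sharp-edged and deeper than the capsule's foot.
- seal_rest (a point): Where the capsule's underside first rests on the black rubber seal collar in the bore: on the bore's axis, 18 mm below the block's face. The capsule then stands 8 mm short of home. The seal grips: it yields only to about 18 N of downward push, then slides down and stays where it is pushed. Home is 8 mm below this point.
- filter: Large filter capsule to load: white ribbed plastic, round, upright on the table, 73 mm high, about 0.12 kg. Origin at the centre of its underside, z up; turn about z does not matter. From below: foot 44 mm wide, 26 mm high, with a 2 mm lead-in taper; flange 60 mm wide, 8 mm thick; body 44 mm wide, 34 mm high; grey boss 24 mm wide, 5 mm high. Home, the flange lies on the block.
- filter_body (a point): Middle of the capsule's upper body, the place to grip: 51 mm above its underside; the body runs from 34 to 68 mm, 44 mm wide. While the fingers hold the capsule, do not press it on the stand with more than about 30 N and do not sink it more than 4 mm beyond its first rest on the seal.
- clamp (a joint): Angle of the lever clamp (rad): near 0 the lever is level over the bore; it grows as the lever opens up and back, 1.57 upright; starts at 1.62 to 1.77. The hinge is stiff: it stays where it is left and takes about 5 N at the bar to swing. The foot meets the capsule at 0 to 0.22 and the capsule is home between -0.13 and +0.09, depending on the spindle's setting.
- spindle_hole (a point): Point on the lever, 75 mm from the hinge and 26 mm above it at joint 0, where a threaded spindle with a domed rubber foot hangs, the foot's end about 30 mm under this point; it presses on the capsule's boss. Its setting differs from time to time by up to 8 mm longer or shorter. More than 55 N from it (about 30 N at the bar) cracks the capsule. Let go, the clamp keeps bearing on it.
- clamp_bar (a point): Middle of the black round T-bar handle on the lever's end, 84 mm long, 18 mm thick, along the stand's y; at joint 0 it lies 150 mm towards -x and 26 mm above the hinge. A 13 mm rod, then a 22 mm wide bar, joins it to the hinge. Pinch it from above beside the rod, 26 mm off its middle, or push it. Driving the capsule takes 7 to 12 N here; once home, each further mm adds 4 N or more: feel for it.
- clamp_hinge (a point): Point on the hinge axis (parallel to the stand's y) in the middle of the clamp, 108 mm above the table, level with the capsule's top. The lever's centre line runs 26 mm above this axis when closed.
- small_filter: A smaller filter capsule of the same make, 40 mm wide and 48 mm high, standing on the table, not wanted: leave it. Origin at its underside.
- cap: A black bottle cap, 32 mm wide and 20 mm high, lying on the table; leave it. Origin at its underside.
- jar: A glass jar with a black lid, 48 mm wide and 62 mm high, standing; leave it. Origin at its underside.
- wash_bottle: A clear wash bottle, 68 mm wide and 180 mm high, standing; leave it. Origin at its underside.
- core: A concrete core, 50 mm wide and 95 mm high, standing; leave it. Origin at its underside.
- fork: A black plastic fork, 145 mm long and 5 mm thick, lying flat; leave it. Origin near its middle, x towards the prongs.
Mind the look-alikes: they are no part of the job. Leave any green look-alike of the filter alone.

How it is judged:
By the outcome, as a careful person would: the job done as asked, in the order asked, and still so for the second after the job is handed in, with the robot touching nothing.
It also fails if it takes over 72 s, if anything falls off the work surface, if the arm or the gripper's body presses on something with over 40 N, if the wrist force passes 120 N, or if a joint passes its speed limit or range.

## Robot

A 6-joint arm with a two-finger parallel gripper is mounted at the origin on the work surface. World frame = base frame: x ahead of the robot, y to its left, z up, the work surface at z = 0. Lengths are in mm, angles in rad, forces in N, time in s.
With the tool pointing down it reaches from about 275 to 1000 mm from the base axis. Payload 8.4 kg.
Tool frame: the origin (TCP) lies on the centre line of the jaws, within the pads' length; the fingertips stand 8 mm ahead of it and the grasp point (between the pads) lies 11 mm behind it; y points along the fingers, x is the direction in which the jaws open and shut, and the axes are right-handed (so a half turn about y gives the same grasp; the last joint's range is limited). The gripper opens to 85 mm and grips with 20 to 120 N. Pads are 22 mm wide; open, the fingers measure 114 mm over their backs; the gripper's body (76 mm by 85 mm) begins 54 mm behind the grasp point. The pads swing forward as they close: fully open they stand 13 mm farther back than shut.
Start: joints at [1.284, 0.353, 1.633, -0, 1.155, -0.002], TCP at [175.602, 599.826, 218.381] pointing down, gripper open.
Joint ranges: [-2.63, 2.63], [-0.92, 2.1], [0.06, 2.66], [-1.3, 4.44], [0, 2.69], [-3.02, 3.02]. Speed limits (rad/s): [2.22, 2.22, 2.79, 3.14, 3.14, 3.14].

## Interface

Orientations are given as a unit quaternion [x, y, z, w].
In Python, from plant import ctrl, grab_frame, calibration, nets gives the robot as it stands.
- The arm moves only by the tool servo_tool, never from a script. Its argument "commands" is one flat list of numbers, 5 for each row, row after row: the finger opening in m, from 0 to 0.0854, then the shift along the tool's x, y, z in m, then the turn about the tool's y in rad. A call has 1 to 20 rows; each row is the pose to reach, as a shift and turn from the pose commanded when the call began, along the tool's axes at that moment; what a row does not reach only later rows make up. A row lasts 1/10 s, in which the tool goes at most 50 mm and 8.59 degrees, less where a joint would pass 70% of its speed; a pose out of reach is approached as far as the arm can. A call with a gripper value outside its range is refused whole. The fingers move at their own pace and stop on an object; "grip_force" is the grip in N (left out, the last holds). Time passes only in rows, so rows that repeat a pose let the fingers close. It gives the time, the measured TCP pose, the force and the opening at its end, in the units of the state.
- ctrl.state(): the state, without advancing time (a new reading comes with each control period).
- grab_frame(name): name is "side" or "top"; returns (picture, depth): 420x560x3 uint8, red, green, blue; 420x560 float32, mm along the optical axis (not along the pixel's ray), 0 where there is no reading.
- calibration(name): a dict with "fovy" (degrees; the focal length in pixels is half the picture's height over the tangent of half this angle, whatever the lens; pixels are square), "cx", "cy" (the principal point, pixels), "R" (3x3) and "t" (3): a world point X has camera coordinates R X + t. Camera axes: x right, y down, z forward; pixel columns grow to the right and rows downward; lengths in mm; the calibration is good to about 2 mm. A picture is of the moment at which its call begins. calibration takes no time and is no camera call.
- ctrl.finish_job(): hands the job in, once; it reports no verdict.
Trained networks look in the newest picture that a camera, given by its name, has taken for a name from the list of things; names that differ only in an ending like _2 or _b are one class to them, and where a whole thing is asked for, a point or a joint stands for the part that bears it (a point fixed in the world has none). Each returns a list of dicts, best first, with "p" (0 to 1); they miss things now and then, are a little off and sometimes report something else, mostly with a low value. They report only what shows in the picture. A call takes as long as a camera call. They do not tell look-alikes from the thing itself.
- nets.recognise(camera, query): "pixel" ([column, row] in pixels, amid what is visible of it).
- nets.trace(camera, query): "mask" (420x560 bool, what is visible of it) and "pixel" ([column, row] in pixels, amid what is visible of it).
- nets.spot_point(camera, query): "pixel" ([column, row] in pixels: a listed point, or the origin of a listed thing).
The state is a dict: "clock": time; "joint_pos": joint angles; "qd": joint speeds; "tau": joint torques, N m; "eef_pos": TCP position; "tool_rot": TCP orientation; "ft_force": force on the tool from outside, world axes, zero at the start; "ft_torque": the same for the moment, N m; "width": opening from 0.0 (shut) to 1.0 (fully open).
Only numpy, scipy, OpenCV 4.12 (cv2) and the standard library are available. Lean on these libraries where they do the work, as an engineer would, in place of code of your own. Each camera call takes 0.05 s, during which the arm holds its last target. There are 200 camera calls.

## Working session

There is one attempt and no reset: what is moved stays moved. The work goes in short steps, Python scripts to look and compute and a tool call to move; the robot and the scene stay as the last step left them, time stands still between calls to the robot, and variables do not carry over. Pictures are saved under pics/ and viewed, about 8 in all and at most 12, crops included, and the job is handed in when it is done.

Besides the shell and the picture viewer there is one more tool, called after "Request:" by a JSON object that holds its "fn" and its "kwargs". servo_tool: Moves the arm, as the interface text tells. Its arguments: {"type":"object","properties":{"commands":{"type":"array"},"grip_force":{"type":"number"}},"required":["commands"]}

```bash
ls; mkdir -p pics; cat > h.py <<'E'
import numpy as np, cv2
from plant import ctrl, grab_frame, calibration, nets
def cam(n):
    c=calibration(n); f=210/np.tan(np.radians(c["fovy"])/2)
    return f,c["cx"],c["cy"],np.array(c["R"]),np.array(c["t"])
def ray(n,px):
    f,cx,cy,R,t=cam(n); d=R.T@np.array([(px[0]-cx)/f,(px[1]-cy)/f,1]); return -R.T@t,d
def atz(n,px,z):
    o,d=ray(n,px); return o+d*(z-o[2])/d[2]
def deproj(n,px,dep):
    o,d=ray(n,px); return o+d*dep
def proj(n,X):
    f,cx,cy,R,t=cam(n); c=R@np.asarray(X,float)+t; return np.array([cx+f*c[0]/c[2],cy+f*c[1]/c[2]])
def cloud(n,dep):
    f,cx,cy,R,t=cam(n); v,u=np.mgrid[:420,:560]
    c=np.stack([(u-cx)/f*dep,(v-cy)/f*dep,dep],-1); return (c-t)@R
def tri(a,pa,b,pb):
    o1,d1=ray(a,pa);o2,d2=ray(b,pb)
    s=np.linalg.lstsq(np.stack([d1,-d2],1),o2-o1,rcond=None)[0]
    p,q=o1+d1*s[0],o2+d2*s[1]; return (p+q)/2,np.linalg.norm(p-q)
E
python3 - <<'E'
from h import *
np.set_printoptions(precision=1,suppress=True)
for n in("top","side"):
    im,d=grab_frame(n); cv2.imwrite(f"pics/{n}0.png",im[:,:,::-1]); np.savez(f"{n}0.npz",im=im,d=d)
    print(n,cam(n)[3:],(d>0).mean())
    for q in ["filter","small_filter","filter_body","bore_mouth","clamp_bar","clamp_hinge","spindle_hole","stand"]:
        r=nets.spot_point(n,q); print(q,[(np.round(x["pixel"]),round(x["p"],2)) for x in r[:3]])
s=ctrl.state(); print(s)
E
```

```text
pics
top (array([[ 0. , -1. ,  0. ],
       [-1. , -0. , -0.1],
       [ 0.1, -0. , -1. ]]), array([ -10.4,  549.7, 1264.3])) 0.9959268707482993
filter [(array([182., 200.]), 0.97), (array([188., 247.]), 0.88), (array([229., 244.]), 0.64)]
small_filter [(array([134., 159.]), 0.53)]
filter_body [(array([230., 242.]), 0.83), (array([141., 221.]), 0.77), (array([186., 249.]), 0.71)]
bore_mouth [(array([281., 207.]), 0.64)]
clamp_bar [(array([301., 140.]), 0.87), (array([431., 168.]), 0.43)]
clamp_hinge [(array([293., 174.]), 0.69)]
spindle_hole []
stand [(array([284., 207.]), 0.89)]
side (array([[-0.9, -0.4,  0. ],
       [-0.3,  0.7, -0.7],
       [ 0.2, -0.6, -0.8]]), array([497. , 210. , 859.4])) 0.9959863945578231
filter [(array([228., 365.]), 0.93), (array([290., 282.]), 0.82), (array([271., 323.]), 0.8)]
small_filter [(array([144., 346.]), 0.56), (array([220., 132.]), 0.51)]
filter_body [(array([273., 312.]), 0.83), (array([284., 268.]), 0.8), (array([215., 304.]), 0.75)]
bore_mouth [(array([271., 209.]), 0.87), (array([169., 278.]), 0.31), (array([277., 129.]), 0.17)]
clamp_bar [(array([225., 133.]), 0.57)]
clamp_hinge [(array([247., 186.]), 0.86)]
spindle_hole [(array([230., 157.]), 0.85), (array([246., 187.]), 0.73), (array([269., 210.]), 0.47)]
stand [(array([271., 227.]), 0.84)]
{'clock': 0.9, 'joint_pos': array([ 1.3,  0.4,  1.6,  0. ,  1.2, -0. ]), 'qd': array([-0.,  0.,  0., -0., -0.,  0.]), 'tau': array([ -0. , -60.5, -34.2,  -0. ,   0. ,  -0. ]), 'eef_pos': array([175.6, 599.8, 218.4]), 'tool_rot': array([-0.6, -0.4,  0.4,  0.6]), 'ft_force': array([-0.4,  0.5, -0.1]), 'ft_torque': array([-0.,  0., -0.]), 'width': 0.9991028914523545}
```

View pics/top0.png

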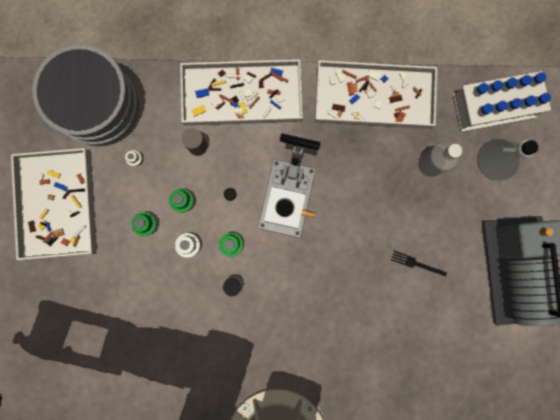

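View pics/side0.png

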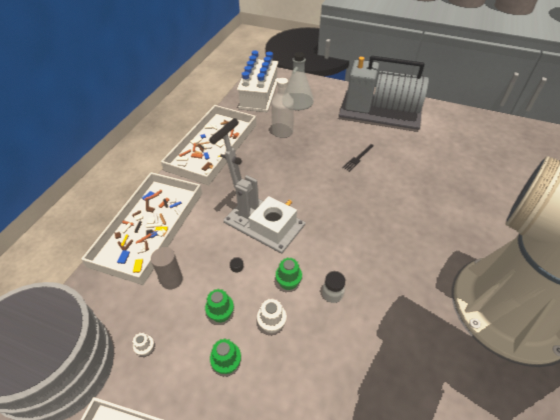

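```bash
python3 - <<'E'
from h import *
np.set_printoptions(precision=1,suppress=True)
C={}
for n in("top","side"):
    z=np.load(n+"0.npz"); C[n]=(z["im"],z["d"],cloud(n,z["d"])); print(n,cam(n)[:3])
P={"filter":((187,245),(271,315)),"gA":((181,200),(219,303)),"gB":((144,223),(225,354)),"gC":((231,243),(289,272)),"jar":((232,285),(334,286)),"cap":((230,194),(237,265)),"core":((195,140),(167,265))}
for k,(a,b) in P.items():
    x,e=tri("top",a,"side",b); print(k,x,e)
    c=C["top"][2]; m=(np.hypot(*(c[...,:2]-x[:2]).transpose(2,0,1))<45)&(c[...,2]>12)
    q=c[m]; print("  cloud top",q.mean(0) if len(q) else None, np.percentile(q[:,2],[50,95,99]) if len(q) else '', (q.min(0)+q.max(0))/2)
for n in C:
    im,d,c=C[n]
    a={"top":(281,207),"side":(272,212)}[n]
    # block top face
    v,u=np.mgrid[:420,:560]
    m=(np.hypot(u-a[0],v-a[1])<45)&(abs(c[...,2]-57)<5)
    m=cv2.morphologyEx(m.astype(np.uint8),cv2.MORPH_OPEN,np.ones((3,3)))
    q=c[m>0]; print(n,"face",len(q),np.median(q[:,2]),cv2.minAreaRect(q[:,:2].astype(np.float32)),q.mean(0))
    # bore hole: dark pixels
    g=im.sum(2); k=((np.hypot(u-a[0],v-a[1])<16)&(g<200)).astype(np.uint8)
    nl,l,st,ce=cv2.connectedComponentsWithStats(k); 
    for i in range(1,nl):
        if st[i,4]>40: print(n,"hole",ce[i],st[i],atz(n,ce[i],57))
    # filter boss/top
    x0=tri("top",P["filter"][0],"side",P["filter"][1])[0]
    m=(np.hypot(*(c[...,:2]-x0[:2]).transpose(2,0,1))<45)
    for lo,hi in((64,80),(30,45)):
        q=c[m&(c[...,2]>lo)&(c[...,2]<hi)]; 
        if len(q): print(n,"filter",lo,len(q),np.median(q[:,2]),q.mean(0),cv2.minEnclosingCircle(q[:,:2].astype(np.float32)))
print(tri("top",(285,207),"side",(271,212)))
print("bar",tri("top",(301,142),"side",(225,131)))
print("start tcp px",proj("top",[175,600,218]))
E
```

```text
top (np.float64(515.2162980607519), 282.02587864621415, 214.6957470827128)
side (np.float64(395.8880330811621), 283.9670185867465, 209.72203142524666)
filter [472.5 226.6  41.5] 1.7289431288604227
  cloud top [472.3 222.9  54. ] [64.6 74.2 76.9] [473.  226.4  52.6]
gA [581.4 242.9  46.3] 1.1085919973672926
  cloud top [580.5 240.8  53.9] [64.3 74.  76.1] [582.7 244.9  51.9]
gB [524.  331.8  42. ] 0.008984903338327155
  cloud top [522.1 329.   54.2] [63.9 74.  77. ] [523.2 334.2  53.9]
gC [476.4 119.2  41.7] 2.602888289457202
  cloud top [475.  119.2  53.2] [64.6 74.  76.3] [475.4 120.3  51.3]
jar [374.8 115.4  38.9] 2.450938498605617
  cloud top [375.4 111.7  56.5] [61.  66.  67.2] [375.5 112.8  40.3]
cap [600.6 126.6  11. ] 0.6013060180948592
  cloud top [601.1 126.7  19.4] [19.4 24.4 25.8] [601.2 126.3  20.3]
core [725.2 209.1  59.8] 2.820401803271729
  cloud top [719.5 208.   82.2] [ 93.5  98.3 100. ] [723.9 211.   57.8]
top face 800 56.97167095821395 ((565.9913940429688, -10.39712142944336), (83.73165130615234, 84.2801513671875), 77.93132781982422) [565.1 -10.2  56.9]
top hole [2
[... 196 characters left out ...]
357449552946 [471.4 220.1  34.8] ((472.4775390625, 226.6720428466797), 29.602371215820312)
side face 789 57.98322170542012 ((568.243408203125, -11.465587615966797), (88.23670959472656, 85.64918518066406), 78.47586822509766) [567.1  -8.7  57.8]
side hole [272.8 216.5] [267 214  13   6  63] [563.3  -3.6  57. ]
side filter 64 349 69.85876978420109 [473.2 227.8  70.6] ((474.7425842285156, 226.0931854248047), 22.387378692626953)
side filter 30 280 35.51947980374936 [468.4 238.4  35.9] ((473.9770812988281, 226.6369171142578), 29.76476287841797)
(array([567.5,  -9.7,  64.7]), np.float64(4.913267065439031))
bar (array([684. , -38. , 252.9]), np.float64(0.5722320870124673))
start tcp px [-14.8 387.9]
```

```bash
python3 - <<'E'
import cv2,numpy as np
t=cv2.imread("pics/top0.png")[120:300,110:330]; s=cv2.imread("pics/side0.png")[110:380,190:340]
t=cv2.resize(t,None,fx=2.2,fy=2.2,interpolation=2); s=cv2.resize(s,None,fx=2,fy=2,interpolation=2)
h=max(t.shape[0],s.shape[0]); o=np.zeros((h,t.shape[1]+s.shape[1],3),np.uint8); o[:t.shape[0],:t.shape[1]]=t;o[:s.shape[0],t.shape[1]:]=s
cv2.imwrite("pics/crop1.png",o)
E
```

```text
(no output)
```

View pics/crop1.png

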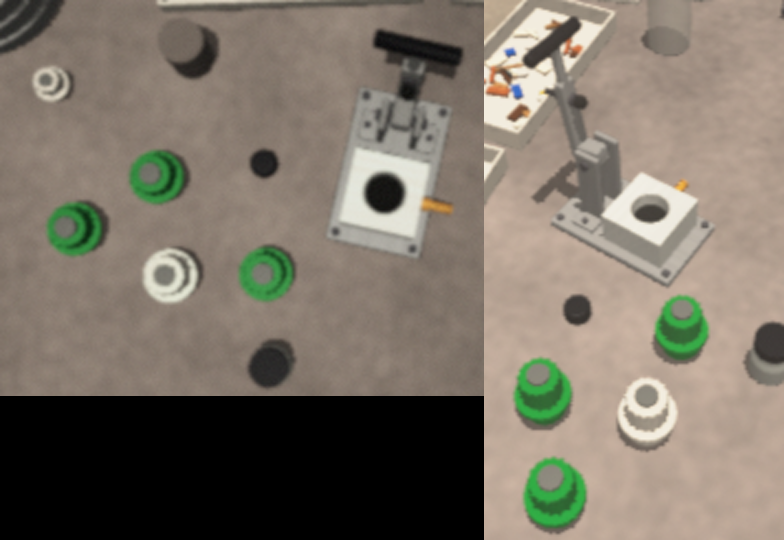

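```bash
cat >> h.py <<'E'
from scipy.spatial.transform import Rotation as Ro
def plan(xyz,jaw=None):
    s=ctrl.state(); R=Ro.from_quat(s["tool_rot"]).as_matrix(); p=np.array(s["eef_pos"])
    out=R.T@(np.array(xyz)-p)
    a=None
    if jaw is not None:
        j=R.T@np.array([*jaw,0]); a=np.arctan2(-j[2],j[0]); a=(a+np.pi/2)%np.pi-np.pi/2
    print("clock",s["clock"],"pos",p,"F",s["ft_force"],"w",s["width"],"\nR",R.round(4).tolist(),"\nshift",np.round(out,1),"turn",a,"q6",s["joint_pos"][5])
E
python3 - <<'E'
from h import *
np.set_printoptions(precision=2,suppress=True)
plan([473,227,150],[.209,.978])
E
```

```text
clock 0.9 pos [175.62 599.81 218.39] F [-0.35  0.45 -0.11] w 0.9991028914523545 
R [[0.281, -0.0, -0.9597], [0.9597, -0.0, 0.281], [-0.0, -1.0, 0.0]] 
shift [-274.2   68.4 -390.2] turn -0.07434409125207075 q6 -0.002358262169035672
```

Request:
{"fn": "servo_tool", "kwargs": {"commands": [0.07, -0.274, 0.068, -0.39, -0.074, 0.07, -0.274, 0.068, -0.39, -0.074, 0.07, -0.274, 0.068, -0.39, -0.074, 0.07, -0.274, 0.068, -0.39, -0.074, 0.07, -0.274, 0.068, -0.39, -0.074, 0.07, -0.274, 0.068, -0.39, -0.074, 0.07, -0.274, 0.068, -0.39, -0.074, 0.07, -0.274, 0.068, -0.39, -0.074, 0.07, -0.274, 0.068, -0.39, -0.074, 0.07, -0.274, 0.068, -0.39, -0.074, 0.07, -0.274, 0.068, -0.39, -0.074, 0.07, -0.274, 0.068, -0.39, -0.074, 0.07, -0.274, 0.068, -0.39, -0.074, 0.07, -0.274, 0.068, -0.39, -0.074]}}

```text
clock: 2.3
eef_pos: [472.4, 228.3, 150.6]
tool_rot: [-0.549, -0.445, 0.445, 0.55]
ft_force: [-0.6, -0.2, -0.4]
width: 0.822
```

```bash
python3 - <<'E'
from h import *
np.set_printoptions(precision=2,suppress=True)
plan([473,227,50],[.209,.978])
im,d=grab_frame("side"); cv2.imwrite("pics/s1.png",cv2.resize(im[200:400,180:400,::-1],None,fx=2.5,fy=2.5))
E
```

```text
clock 2.3 pos [472.37 228.27 150.59] F [-0.63 -0.16 -0.4 ] w 0.8223335905179299 
R [[0.2078, 0.0002, -0.9782], [0.9782, 0.0002, 0.2078], [0.0003, -1.0, -0.0001]] 
shift [ -1.1 100.6  -0.9] turn 0.00120643278989907 q6 -0.9143876221018337
```

View pics/s1.png

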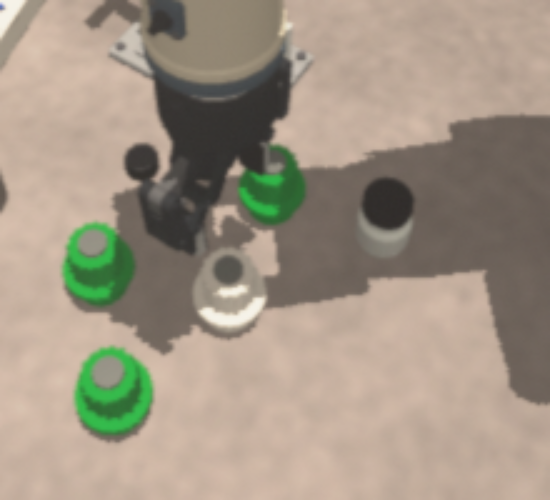

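Request:
{"fn": "servo_tool", "kwargs": {"commands": [0.07, -0.001, 0.05, -0.001, 0, 0.07, -0.001, 0.08, -0.001, 0, 0.07, -0.001, 0.101, -0.001, 0, 0.07, -0.001, 0.101, -0.001, 0, 0.07, -0.001, 0.101, -0.001, 0, 0.03, -0.001, 0.101, -0.001, 0, 0.03, -0.001, 0.101, -0.001, 0, 0.03, -0.001, 0.101, -0.001, 0, 0.03, -0.001, 0.101, -0.001, 0, 0.03, -0.001, 0.101, -0.001, 0, 0.03, -0.001, 0.101, -0.001, 0, 0.03, -0.001, 0.101, -0.001, 0], "grip_force": 40}}

```text
clock: 3.55
eef_pos: [474.9, 226.5, 51.1]
tool_rot: [0.55, 0.446, -0.444, -0.55]
ft_force: [-1.1, -1.4, 8.2]
width: 0.478
```

```bash
python3 - <<'E'
from h import *
np.set_printoptions(precision=2,suppress=True)
plan([473,227,150])
im,d=grab_frame("side"); c=cloud("side",d)
a=cv2.resize(im[200:400,180:400,::-1],None,fx=1.8,fy=1.8)
im2,d2=grab_frame("top");b=cv2.resize(im2[180:300,130:260,::-1],None,fx=3,fy=3)
b=b[:360];o=np.hstack([a,b]) if a.shape[0]==b.shape[0] else a
cv2.imwrite("pics/s2.png",o)
g=im.astype(int); w=(g.min(2)>150)
m=(np.hypot(c[...,0]-473,c[...,1]-227)<45)&w
for lo,hi in((24,40),(60,70)):
    q=c[m&(c[...,2]>lo)&(c[...,2]<hi)]; print(lo,len(q),q.mean(0) if len(q) else 0,cv2.minEnclosingCircle(q[:,:2].astype(np.float32)) if len(q) else 0, q[:,2].max() if len(q) else 0)
E
```

```text
clock 3.55 pos [474.85 226.48  51.14] F [-1.07 -1.43  8.22] w 0.478085871333287 
R [[0.2093, 0.0026, -0.9779], [0.9779, 0.001, 0.2093], [0.0016, -1.0, -0.0024]] 
shift [  0.3 -98.9   1.7] turn None q6 -0.917443164193896
24 102 [459.82 245.83  34.79] ((461.7522888183594, 241.65560913085938), 22.25325584411621) 39.095032610354494
60 0 0 0 0
```

View pics/s2.png

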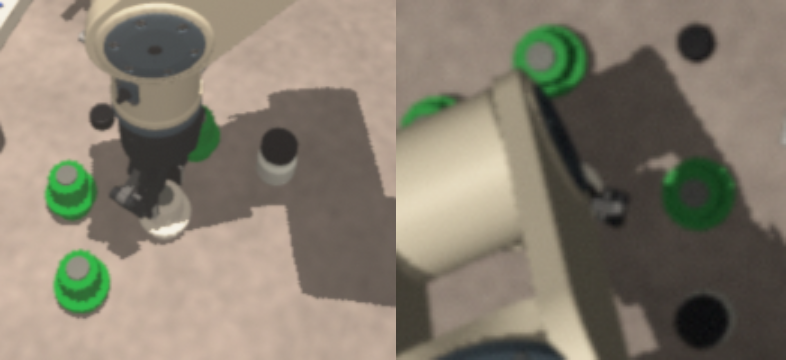

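Request:
{"fn": "servo_tool", "kwargs": {"commands": [0.03, 0, -0.01, 0, 0, 0.03, 0, -0.04, 0, 0, 0.03, 0, -0.08, 0, 0, 0.03, 0, -0.11, 0, 0, 0.03, 0, -0.11, 0, 0]}}

```text
clock: 4.15
eef_pos: [476.3, 227.4, 164.6]
tool_rot: [0.551, 0.447, -0.442, -0.549]
ft_force: [0.4, 0.9, -0.9]
width: 0.476
```

```bash
python3 - <<'E'
from h import *
np.set_printoptions(precision=2,suppress=True)
plan([566,-10,160],[.209,.978])
im,d=grab_frame("side"); c=cloud("side",d)
np.savez("lift.npz",im=im,d=d)
cv2.imwrite("pics/s3.png",cv2.resize(im[150:400,150:370,::-1],None,fx=2.5,fy=2.5))
E
```

```text
clock 4.15 pos [476.35 227.36 164.56] F [ 0.41  0.91 -0.86] w 0.4760539573707279 
R [[0.2093, 0.0075, -0.9778], [0.9778, 0.0036, 0.2093], [0.0051, -1.0, -0.0066]] 
shift [-213.4    4.4 -137.3] turn -0.0003320114340286118 q6 -0.9174973203599583
```

View pics/s3.png

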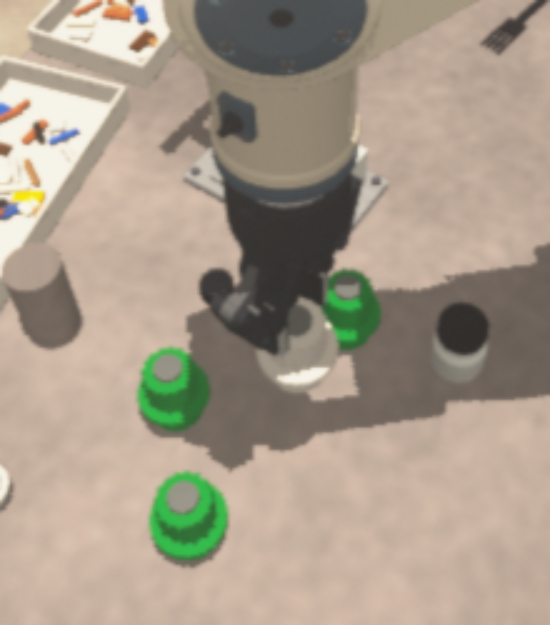

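Request:
{"fn": "servo_tool", "kwargs": {"commands": [0.03, -0.213, 0.004, -0.137, 0, 0.03, -0.213, 0.004, -0.137, 0, 0.03, -0.213, 0.004, -0.137, 0, 0.03, -0.213, 0.004, -0.137, 0, 0.03, -0.213, 0.004, -0.137, 0, 0.03, -0.213, 0.004, -0.137, 0, 0.03, -0.213, 0.004, -0.137, 0, 0.03, -0.213, 0.004, -0.137, 0, 0.03, -0.213, 0.004, -0.137, 0, 0.03, -0.213, 0.004, -0.137, 0]}}

```text
clock: 5.2
eef_pos: [562.7, -9.6, 155.3]
tool_rot: [-0.549, -0.445, 0.445, 0.55]
ft_force: [-0.2, -1.0, -0.7]
width: 0.472
```

```bash
python3 - <<'E'
from h import *
np.set_printoptions(precision=2,suppress=True)
plan([566,-10,160],[.209,.978])
a=[]
for n in("side","top"):
    im,d=grab_frame(n); np.savez(n+"1.npz",im=im,d=d); p=proj(n,[566,-10,110]).astype(int); print(n,p)
    a.append(cv2.resize(im[max(0,p[1]-70):p[1]+70,p[0]-65:p[0]+65,::-1],(390,420),interpolation=2))
cv2.imwrite("pics/s4.png",np.hstack(a))
E
```

```text
clock 5.2 pos [562.68  -9.64 155.3 ] F [-0.22 -1.04 -0.66] w 0.4722781154412557 
R [[0.2076, -0.0003, -0.9782], [0.9782, 0.0001, 0.2076], [0.0001, -1.0, 0.0004]] 
shift [ 0.3 -4.7 -3.3] turn 0.0014473633898082205 q6 -1.38166808056233
side [272 199]
top [285 204]
```

View pics/s4.png

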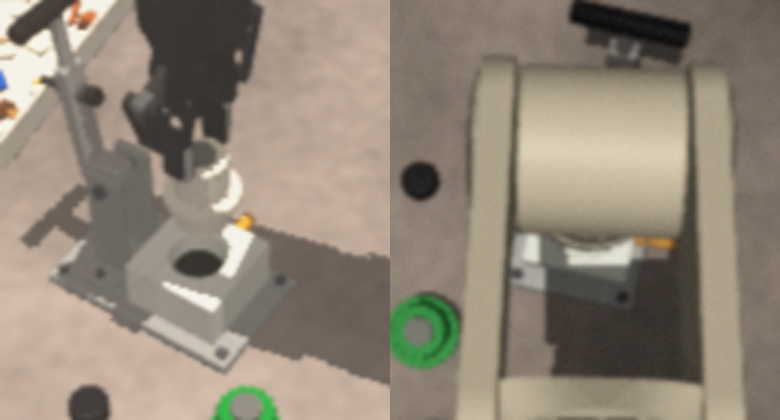

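```bash
python3 - <<'E'
from h import *
from scipy.optimize import least_squares
np.set_printoptions(precision=2,suppress=True)
def fit(f,x0,zb,n="side",rng=((27,33,30),(3,23,22))):
    z=np.load(f); c=cloud(n,z["d"]); g=z["im"].astype(int)
    w=(g.max(2)-g.min(2)<45)&(g.min(2)>70)
    for lo,hi,r in rng:
        m=(np.hypot(c[...,0]-x0[0],c[...,1]-x0[1])<r+8)&(c[...,2]>zb+lo)&(c[...,2]<zb+hi)&w
        q=c[m]
        if len(q)<10: print(f,lo,len(q));continue
        s=least_squares(lambda p:np.hypot(q[:,0]-p[0],q[:,1]-p[1])-r,x0,loss="soft_l1",f_scale=1)
        print(f,lo,len(q),s.x,"res",np.median(abs(s.fun)))
fit("side0.npz",[474,226],0)
fit("side1.npz",[562,-10],104.2)
# heights of boss top / body top
z=np.load("side1.npz");c=cloud("side",z["d"])
for x0,f in (([474,226],"side0.npz"),([562,-10],"side1.npz")):
    c=cloud("side",np.load(f)["d"]); m=np.hypot(c[...,0]-x0[0],c[...,1]-x0[1])<35
    h=np.histogram(c[m][:,2],bins=np.arange(0,190,2)); print(f,[(int(b),int(k)) for b,k in zip(h[1],h[0]) if k>12])
# bore rim edge in side0, face edge
z=np.load("side0.npz");c=cloud("side",z["d"]);m=(np.hypot(c[...,0]-567,c[...,1]+10)<21)
q=c[m];print("bore wall",q[:,2].min(),len(q)); q=q[q[:,2]<52]; 
s=least_squares(lambda p:np.hypot(q[:,0]-p[0],q[:,1]-p[1])-23.3,[567,-10],loss="soft_l1"); print(s.x,np.median(abs(s.fun)),len(q))
E
```

```text
side0.npz 27 33 [474.57 225.07] res 0.4378208328082067
side0.npz 3 23 [472.67 225.34] res 0.9759254645857318
side1.npz 27 46 [562.6  -10.54] res 0.4616221028677199
side1.npz 3 66 [562.66 -10.72] res 0.49731822613945553
side0.npz [(0, 152), (2, 72), (32, 53), (34, 115), (36, 68), (60, 16), (64, 16), (66, 35), (68, 133), (70, 59), (72, 47), (74, 43), (76, 15)]
side1.npz [(36, 16), (38, 64), (40, 52), (42, 22), (48, 14), (54, 15), (56, 98), (58, 129), (60, 21), (108, 13), (134, 20), (136, 38), (138, 89), (140, 36), (144, 16), (152, 15), (154, 14), (162, 14), (170, 20), (172, 47), (174, 37), (176, 33), (178, 38), (184, 16)]
bore wall 36.973817390977935 107
[561.24   2.1 ] 5.002816565599463 107
```

```bash
python3 - <<'E'
from h import *
np.set_printoptions(precision=2,suppress=True)
for n,a,z0 in(("top",(284,207),57),("side",(271,213),57)):
    z=np.load(n+"0.npz"); c=cloud(n,z["d"]); b=z["im"].max(2).astype(np.float32)
    S=6;x0,y0=a[0]-40,a[1]-40
    zz=cv2.resize(c[y0:y0+80,x0:x0+80,2].astype(np.float32),None,fx=S,fy=S,interpolation=1)
    bb=cv2.resize(b[y0:y0+80,x0:x0+80],None,fx=S,fy=S,interpolation=1)
    for nm,m in(("depth",zz<54),("bright",bb<150)):
        nl,l,st,ce=cv2.connectedComponentsWithStats(m.astype(np.uint8))
        i=l[int(40.5*S),int(40.5*S)]; 
        cn,_=cv2.findContours((l==i).astype(np.uint8),0,1); q=max(cn,key=cv2.contourArea)[:,0]
        X=np.array([atz(n,((p+.5)/S-.5+[x0,y0]),z0)[:2] for p in q],np.float32)
        print(n,nm,i,len(q),cv2.fitEllipse(X),cv2.minAreaRect(X)[:2])
    print("face bright range",[int(v) for v in np.percentile(b[a[1]-20:a[1]+20,a[0]-20:a[0]+20],[5,30,50,80])])
E
```

```text
top depth 14 422 ((565.6720581054688, -10.040366172790527), (46.8380241394043, 49.79938507080078), 159.63314819335938) ((565.8964233398438, -10.913814544677734), (47.383636474609375, 48.43988800048828))
top bright 5 320 ((565.3109741210938, -9.150337219238281), (45.685020446777344, 45.83493423461914), 103.0663070678711) ((565.2645874023438, -9.107316970825195), (45.354148864746094, 45.61802291870117))
face bright range [22, 161, 206, 228]
side depth 2 301 ((567.7684936523438, -10.335434913635254), (43.90817642211914, 46.32777786254883), 94.729248046875) ((567.5811767578125, -9.994354248046875), (45.372127532958984, 45.75733184814453))
side bright 2 271 ((563.7442016601562, -8.198052406311035), (33.60587692260742, 44.15086364746094), 136.70974731445312) ((563.2382202148438, -7.553808212280273), (42.89931106567383, 34.137725830078125))
face bright range [82, 151, 182, 239]
```

Request:
{"fn": "servo_tool", "kwargs": {"commands": [0.03, 0.001, 0.01, -0.005, 0, 0.03, 0.001, 0.025, -0.005, 0, 0.03, 0.001, 0.04, -0.005, 0, 0.03, 0.001, 0.044, -0.005, 0, 0.03, 0.001, 0.044, -0.005, 0, 0.03, 0.001, 0.044, -0.005, 0]}}

```text
clock: 5.9
eef_pos: [568.6, -10.9, 111.7]
tool_rot: [0.55, 0.445, -0.445, -0.55]
ft_force: [0.8, 0.7, -0.9]
width: 0.471
```

```bash
python3 - <<'E'
from h import *
np.set_printoptions(precision=2,suppress=True)
plan([567.7,-9.7,90])
im,d=grab_frame("side"); np.savez("side2.npz",im=im,d=d)
cv2.imwrite("pics/s5.png",cv2.resize(im[150:260,210:330,::-1],None,fx=5,fy=5,interpolation=2))
from scipy.optimize import least_squares
c=cloud("side",d);g=im.astype(int);w=(g.max(2)-g.min(2)<45)&(g.min(2)>70)
for lo,hi,r in((87,95,30),):
    m=(np.hypot(c[...,0]-568,c[...,1]+10)<r+8)&(c[...,2]>lo)&(c[...,2]<hi)&w
    q=c[m]; s=least_squares(lambda p:np.hypot(q[:,0]-p[0],q[:,1]-p[1])-r,[568,-10],loss="soft_l1"); print(len(q),s.x)
E
```

```text
clock 5.9 pos [568.59 -10.86 111.66] F [ 0.79  0.66 -0.92] w 0.4711130215075055 
R [[0.2091, 0.0005, -0.9779], [0.9779, -0.0, 0.2091], [0.0001, -1.0, -0.0005]] 
shift [ 1.  21.7  1.1] turn None q6 -1.3818493053752499
88 [568.82 -12.78]
```

View pics/s5.png

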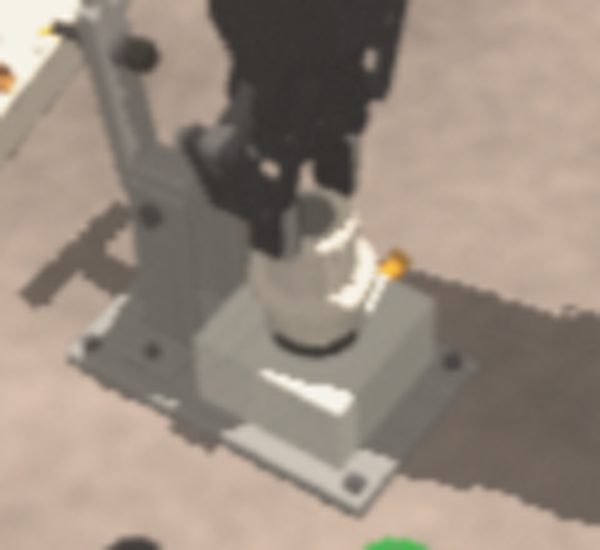

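Request:
{"fn": "servo_tool", "kwargs": {"commands": [0.03, 0, 0.002, 0, 0, 0.03, 0, 0.004, 0, 0, 0.03, 0, 0.006, 0, 0, 0.03, 0, 0.008, 0, 0, 0.03, 0, 0.008, 0, 0]}}

```text
clock: 6.45
eef_pos: [567.9, -10.9, 103.1]
tool_rot: [-0.55, -0.444, 0.445, 0.55]
ft_force: [0.4, -0.2, -1.1]
width: 0.477
```

Request:
{"fn": "servo_tool", "kwargs": {"commands": [0.03, 0, 0.002, 0, 0, 0.03, 0, 0.004, 0, 0, 0.03, 0, 0.006, 0, 0, 0.03, 0, 0.008, 0, 0, 0.03, 0, 0.01, 0, 0, 0.03, 0, 0.01, 0, 0]}}

```text
clock: 7.05
eef_pos: [568.0, -10.9, 93.0]
tool_rot: [-0.55, -0.444, 0.445, 0.55]
ft_force: [0.1, -0.4, -1.1]
width: 0.475
```

Underside should be near 42, with seal contact expected at 39. I'll go in 1 mm steps.

Request:
{"fn": "servo_tool", "kwargs": {"commands": [0.03, 0, 0.001, 0, 0, 0.03, 0, 0.002, 0, 0, 0.03, 0, 0.002, 0, 0, 0.03, 0, 0.002, 0, 0]}}

```text
clock: 7.45
eef_pos: [568.2, -10.9, 91.4]
tool_rot: [0.55, 0.445, -0.445, -0.55]
ft_force: [0.3, -0.5, -1.4]
width: 0.475
```

Request:
{"fn": "servo_tool", "kwargs": {"commands": [0.03, 0, 0.001, 0, 0, 0.03, 0, 0.001, 0, 0, 0.03, 0, 0.001, 0, 0]}}

```text
clock: 7.75
eef_pos: [568.3, -10.9, 90.5]
tool_rot: [0.55, 0.445, -0.445, -0.55]
ft_force: [0.3, 0.3, -0.5]
width: 0.479
```

Request:
{"fn": "servo_tool", "kwargs": {"commands": [0.03, 0, 0.001, 0, 0, 0.03, 0, 0.001, 0, 0, 0.03, 0, 0.001, 0, 0]}}

```text
clock: 8.05
eef_pos: [568.8, -11.1, 90.2]
tool_rot: [0.55, 0.445, -0.444, -0.549]
ft_force: [-0.5, -1.2, 7.1]
width: 0.475
```

Request:
{"fn": "servo_tool", "kwargs": {"commands": [0.03, 0, 0.001, 0, 0, 0.03, 0, 0.001, 0, 0, 0.03, 0, 0.001, 0, 0]}}

```text
clock: 8.35
eef_pos: [569.2, -11.2, 89.9]
tool_rot: [0.55, 0.445, -0.444, -0.549]
ft_force: [-3.0, -2.4, 12.6]
width: 0.471
```

Request:
{"fn": "servo_tool", "kwargs": {"commands": [0.03, 0, -0.001, 0, 0, 0.03, 0, -0.001, 0, 0, 0.048, 0, -0.001, 0, 0, 0.06, 0, -0.001, 0, 0, 0.07, 0, -0.001, 0, 0, 0.07, 0, -0.001, 0, 0, 0.07, 0, -0.001, 0, 0, 0.07, 0, -0.001, 0, 0]}}

```text
clock: 9.15
eef_pos: [568.2, -10.9, 89.3]
tool_rot: [-0.55, -0.445, 0.445, 0.55]
ft_force: [-0.0, -0.3, 0.9]
width: 0.822
```

Request:
{"fn": "servo_tool", "kwargs": {"commands": [0.07, 0, -0.01, 0, 0, 0.07, 0, -0.03, 0, 0, 0.07, 0, -0.07, 0, 0, 0.07, 0, -0.12, 0, 0, 0.07, 0, -0.17, 0, 0, 0.07, 0, -0.2, 0, 0, 0.07, 0, -0.2, 0, 0, 0.07, 0, -0.2, 0, 0]}}

```text
clock: 9.95
eef_pos: [568.2, -10.9, 290.3]
tool_rot: [0.55, 0.445, -0.444, -0.549]
ft_force: [-1.1, 0.1, -0.6]
width: 0.82
```

```bash
python3 - <<'E'
from h import *
np.set_printoptions(precision=2,suppress=True)
plan([566,-10,160],[.209,.978])
im,d=grab_frame("side"); np.savez("side3.npz",im=im,d=d)
cv2.imwrite("pics/s6.png",cv2.resize(im[90:270,160:340,::-1],None,fx=3.3,fy=3.3,interpolation=2))
for f,x0 in(("side0.npz",[474,226]),("side3.npz",[568,-11])):
    c=cloud("side",np.load(f)["d"]); m=np.hypot(c[...,0]-x0[0],c[...,1]-x0[1])<35
    h=np.histogram(c[m][:,2],bins=np.arange(40 if f!="side0.npz" else 30,140,2)); print([(int(b),int(k)) for b,k in zip(h[1],h[0]) if k>10])
c=cloud("side",d);g=im.astype(int);w=(g.max(2)-g.min(2)<45)&(g.min(2)>70)
from scipy.optimize import least_squares
m=(np.hypot(c[...,0]-568,c[...,1]+10)<38)&(c[...,2]>66)&(c[...,2]<72)&w
q=c[m]; s=least_squares(lambda p:np.hypot(q[:,0]-p[0],q[:,1]-p[1])-30,[568,-10],loss="soft_l1"); print(len(q),s.x)
E
```

```text
clock 9.95 pos [568.25 -10.93 290.33] F [-1.14  0.13 -0.65] w 0.8195247244841903 
R [[0.2092, 0.0017, -0.9779], [0.9779, -0.0, 0.2092], [0.0003, -1.0, -0.0017]] 
shift [  0.4 130.3   2.6] turn -0.00024636724813564825 q6 -1.3818745538495154
[(32, 53), (34, 115), (36, 68), (38, 12), (44, 12), (50, 11), (52, 11), (54, 11), (60, 16), (64, 16), (66, 35), (68, 133), (70, 59), (72, 47), (74, 43), (76, 15)]
[(54, 11), (56, 68), (58, 61), (68, 14), (70, 19), (72, 66), (74, 64), (76, 14), (78, 11), (82, 12), (88, 12), (90, 13), (94, 13), (98, 11), (102, 13), (104, 13), (106, 70), (108, 58), (110, 21), (112, 39)]
41 [568.42 -12.81]
```

View pics/s6.png

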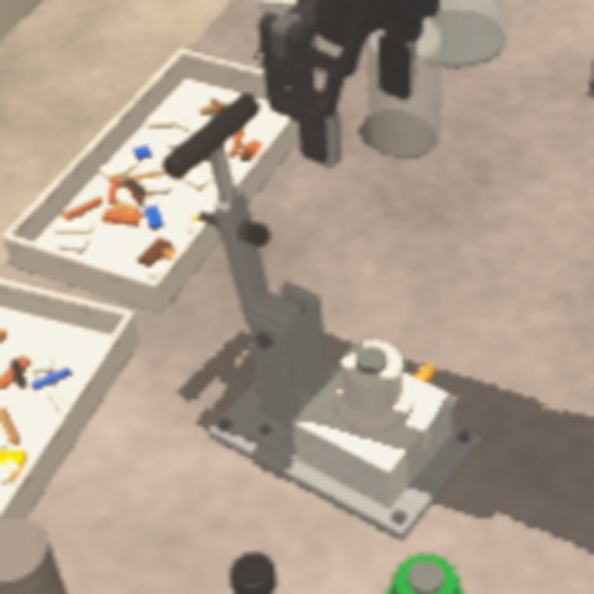

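```bash
python3 - <<'E'
from h import *
np.set_printoptions(precision=2,suppress=True)
plan([689.2,-11.6,305],[.978,-.209])
# refine bar from side cloud
z=np.load("side0.npz");c=cloud("side",z["d"]);m=(c[...,2]>235)&(c[...,2]<275)&(np.hypot(c[...,0]-684,c[...,1]+38)<60)&(z["im"].max(2)<80)
q=c[m];print("side bar",len(q),q.mean(0),(q.min(0)+q.max(0))/2,q.min(0),q.max(0))
z=np.load("top0.npz");c=cloud("top",z["d"]);m=(c[...,2]>235)&(c[...,2]<275)&(np.hypot(c[...,0]-684,c[...,1]+38)<60)&(z["im"].max(2)<80)
q=c[m];print("top bar",len(q),q.mean(0),(q.min(0)+q.max(0))/2,cv2.minAreaRect(q[:,:2].astype(np.float32)),np.percentile(q[:,2],90))
E
```

```text
clock 10.0 pos [567.6  -10.9  289.03] F [-0.27 -0.03 -1.09] w 0.8212370773919466 
R [[0.2093, -0.0006, -0.9779], [0.9779, 0.0, 0.2093], [-0.0001, -1.0, 0.0006]] 
shift [  24.8  -16.  -119. ] turn 1.570514817493593 q6 -1.3818413875945084
side bar 206 [683.13 -31.32 258.55] [685.17 -33.31 256.24] [672.11 -73.07 248.81] [698.23   6.44 263.66]
top bar 348 [683.88 -35.72 258.86] [684.22 -35.59 251.1 ] ((685.2437744140625, -35.64675521850586), (82.91437530517578, 17.30533790588379), 77.88179016113281) 263.0240273162633
```

Request:
{"fn": "servo_tool", "kwargs": {"commands": [0.07, 0.026, -0.016, 0, 0.15, 0.07, 0.026, -0.016, -0.03, 0.3, 0.07, 0.026, -0.016, -0.06, 0.45, 0.07, 0.026, -0.016, -0.09, 0.6, 0.07, 0.026, -0.016, -0.119, 0.75, 0.07, 0.026, -0.016, -0.119, 0.9, 0.07, 0.026, -0.016, -0.119, 1.05, 0.07, 0.026, -0.016, -0.119, 1.2, 0.07, 0.026, -0.016, -0.119, 1.35, 0.07, 0.026, -0.016, -0.119, 1.5, 0.07, 0.026, -0.016, -0.119, 1.57, 0.07, 0.026, -0.016, -0.119, 1.57, 0.07, 0.026, -0.016, -0.119, 1.57, 0.07, 0.026, -0.016, -0.119, 1.57]}}

```text
clock: 11.4
eef_pos: [689.7, -10.4, 304.5]
tool_rot: [0.703, -0.074, 0.073, -0.703]
ft_force: [-0.8, 0.1, -0.9]
width: 0.823
```

```bash
python3 - <<'E'
from h import *
np.set_printoptions(precision=2,suppress=True)
plan([689.5,-10.3,247],[.978,-.209])
E
```

```text
clock 11.4 pos [689.67 -10.37 304.52] F [-0.83  0.08 -0.95] w 0.8233262779483018 
R [[0.9784, -0.0014, 0.2067], [-0.2067, 0.0, 0.9784], [-0.0013, -1.0, -0.0003]] 
shift [-0.1 57.5  0. ] turn 0.002332079227103323 q6 0.1909948862006377
```

Request:
{"fn": "servo_tool", "kwargs": {"commands": [0.07, 0, 0.03, 0, 0, 0.07, 0, 0.057, 0, 0, 0.07, 0, 0.057, 0, 0, 0.07, 0, 0.057, 0, 0, 0.04, 0, 0.057, 0, 0, 0.025, 0, 0.057, 0, 0, 0.012, 0, 0.057, 0, 0, 0.012, 0, 0.057, 0, 0, 0.012, 0, 0.057, 0, 0, 0.012, 0, 0.057, 0, 0, 0.012, 0, 0.057, 0, 0], "grip_force": 25}}

```text
clock: 12.5
eef_pos: [690.0, -10.4, 248.4]
tool_rot: [0.703, -0.074, 0.074, -0.703]
ft_force: [0.1, 0.4, -0.4]
width: 0.141
```

Request:
{"fn": "servo_tool", "kwargs": {"commands": [0.0, 0, 0, 0, 0, 0.0, 0, 0, 0, 0, 0.0, 0, 0, 0, 0]}}

```text
clock: 12.8
eef_pos: [690.5, -10.4, 248.9]
tool_rot: [-0.703, 0.074, -0.075, 0.703]
ft_force: [2.5, -0.8, 2.9]
width: -0.001
```

```bash
python3 - <<'E'
from h import *
im,d=grab_frame("side");im2,d2=grab_frame("top")
p=proj("side",[684,-36,250]).astype(int);q=proj("top",[684,-36,250]).astype(int);print(p,q)
cv2.imwrite("pics/s7.png",np.hstack([cv2.resize(i[max(0,a[1]-50):a[1]+70,a[0]-60:a[0]+60,::-1],(390,390),interpolation=2) for i,a in((im,p),(im2,q))]))
E
```

```text
[224 132] [299 142]
```

View pics/s7.png

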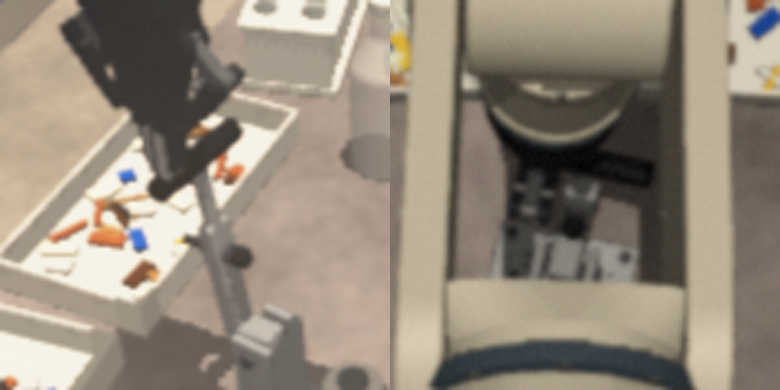

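```bash
python3 - <<'E'
from h import *
np.set_printoptions(precision=1,suppress=True)
im,d=grab_frame("side"); c=cloud("side",d)
np.savez("side4.npz",im=im,d=d)
c0=cloud("side",np.load("side0.npz")["d"])
# stand coords rel to hinge
def st(c): 
    r=c-np.array([641.5,-27.7,108]); return np.stack([r[...,0]*.978-r[...,1]*.209, r[...,0]*.209+r[...,1]*.978, r[...,2]],-1)
for nm,cc,i in(("before",c0,np.load("side0.npz")["im"]),("now",c,im)):
    s=st(cc); dark=i.max(2)<80
    for lo in range(-44,44,11):
        m=dark&(s[...,1]>lo)&(s[...,1]<lo+11)&(abs(s[...,0]-44)<45)&(s[...,2]>115)&(s[...,2]<190)
        q=s[m]
        if len(q): print(nm,lo,len(q),"x",q[:,0].min(),q[:,0].max(),"z",q[:,2].min(),q[:,2].max(),"mean",q.mean(0))
print(st(np.array([690.5,-10.4,248.9])))
cv2.imwrite("pics/s8.png",cv2.resize(im[60:190,170:300,::-1],None,fx=4.6,fy=4.6,interpolation=cv2.INTER_CUBIC))
E
```

```text
before -44 10 x 39.25463298845717 46.380575609998075 z 147.3996864436486 154.61568434159955 mean [ 42.1 -35.3 151.9]
before -33 24 x 38.21112045211042 46.795071547246565 z 143.91499259716218 155.39050115034127 mean [ 41.2 -27.5 150.9]
before -22 28 x 37.440165765018186 47.73806321090872 z 144.3119558222757 154.74906997706722 mean [ 41.3 -16.6 150.7]
before -11 28 x 37.78694757742644 47.2298788357361 z 143.14409557325547 155.6044971844995 mean [ 41.5  -5.1 151. ]
before 0 25 x 38.35979944006451 45.54721239394935 z 142.80256002243905 154.70964356540952 mean [ 40.9   5.6 150.2]
before 11 32 x 37.7343630263645 46.026111942071815 z 140.81453537094976 155.66330153630105 mean [ 41.1  16.6 150.1]
before 22 25 x 37.50179208679462 47.42965100878901 z 144.7829367777118 154.61738320495357 mean [ 41.3  27.7 150.6]
before 33 33 x 38.45155585928525 48.991212291505185 z 142.3425185194423 155.09928856704846 mean [ 42.5  38.7 150.2]
now -44 9 x 38.42001173923402 45.65234970291952 z 148.33693523154602 154.21664119314948 mean [ 41.5 -35.1 151.8]
now -33 24 x 37.50386113491145 46.06846522031577 z 143.4760809003738 155.91239756789867 mean [ 41.1 -27.  150.8]
now -22 25 x 36.68007593213186 48.61810732595786 z 144.08426054469808 155.0787942150821 mean [ 41.5 -16.4 151. ]
now -11 27 x 37.23933604041705 46.702002340124395 z 145.15903529974972 155.98316699900238 mean [ 41.5  -5.6 151.2]
now 0 26 x 37.28040401287133 47.71053181700779 z 143.80627624869317 154.77664293912665 mean [ 41.4   4.9 150.1]
now 11 23 x 32.17020151665914 42.64395448780021 z 141.02473100660146 172.4478651469327 mean [ 39.   16.4 150.3]
now 22 51 x 31.19101549172411 41.476611827169 z 143.72213505157535 187.9750005160888 mean [ 34.7  27.6 167.6]
now 33 51 x 31.770683619473413 49.9890248041726 z 143.15792556352113 189.27097022582575 mean [ 39.1  37.3 161.2]
[ 44.3  27.2 140.9]
```

View pics/s8.png

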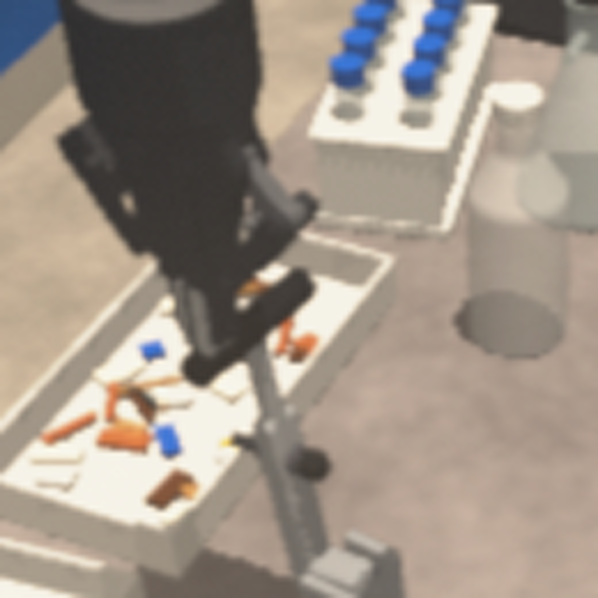

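Request:
{"fn": "servo_tool", "kwargs": {"commands": [0.0, -0.004, 0, 0, 0, 0.0, -0.008, 0, 0, 0, 0.0, -0.008, 0, 0, 0]}}

```text
clock: 13.25
eef_pos: [680.5, -8.4, 247.7]
tool_rot: [0.703, -0.075, 0.073, -0.703]
ft_force: [-0.1, 0.3, 0.6]
width: -0.002
```

```bash
python3 - <<'E'
from h import *
np.set_printoptions(precision=1,suppress=True)
im,d=grab_frame("side"); c=cloud("side",d)
def st(c): 
    r=c-np.array([641.5,-27.7,108]); return np.stack([r[...,0]*.978-r[...,1]*.209, r[...,0]*.209+r[...,1]*.978, r[...,2]],-1)
s=st(c); dark=im.max(2)<90
for lo in range(-44,44,11):
    m=dark&(s[...,1]>lo)&(s[...,1]<lo+11)&(abs(s[...,0]-35)<45)&(s[...,2]>100)&(s[...,2]<165)
    q=s[m]
    if len(q): print(lo,len(q),"x",q[:,0].min(),q[:,0].max(),"z",q[:,2].min(),q[:,2].max(),"mean",q.mean(0))
q=ctrl.state();print(st(np.array(q["eef_pos"])),q["eef_pos"],q["ft_force"])
m=(s[...,1]>12)&(s[...,1]<44)&(abs(s[...,0]-35)<45)&(s[...,2]>125)&(s[...,2]<200)
v,u=np.nonzero(m)
for r in range(v.min(),v.max()+1,2):
    k=np.nonzero(m[r])[0]
    print(r,[(int(j),s[r,j].round().astype(int).tolist()) for j in k[::4]])
cv2.imwrite("pics/s9.png",cv2.resize(im[80:170,180:270,::-1],None,fx=6,fy=6,interpolation=cv2.INTER_CUBIC))
E
```

```text
-44 11 x 38.24704010077621 48.23258809348704 z 145.52750550115283 154.8587997427207 mean [ 42.3 -36.2 151.4]
-33 31 x 38.404378611293126 49.403840105653224 z 142.94215329511033 155.29341873493968 mean [ 42.4 -27.7 150.9]
-22 30 x 37.93703702498731 48.99041992959233 z 142.8118102190246 155.16770795664615 mean [ 41.9 -16.  150.7]
-11 24 x 38.1284574492815 48.244222853011635 z 144.06994574061287 154.73215145274628 mean [ 41.6  -5.6 150.6]
0 7 x 38.52378937695898 39.73870418526662 z 140.4485795574538 150.46622335680217 mean [ 39.2   2.9 145. ]
11 1 x 24.12234807862798 24.12234807862798 z 162.23292397788435 162.23292397788435 mean [ 24.1  20.6 162.2]
22 6 x 23.137010280250127 39.41873154197682 z 145.41507946550186 164.40028167422906 mean [ 28.9  28.9 156.9]
33 37 x 22.874952328133492 48.82498513170378 z 143.2970267171242 164.3658025424241 mean [ 41.3  38.8 150.3]
[ 34.3  27.  139.6] [680.7  -8.5 247.6] [-1.1  0.8  0.6]
117 [(203, [60, 40, 199])]
119 [(207, [50, 39, 198])]
121 [(208, [48, 40, 194]), (212, [38, 39, 198])]
123 [(210, [49, 34, 186]), (214, [33, 39, 195]), (218, [22, 39, 200])]
125 [(210, [49, 35, 182]), (214, [34, 38, 189]), (218, [26, 36, 192]), (222, [11, 39, 200])]
127 [(211, [47, 35, 177]), (215, [33, 37, 184]), (219, [25, 34, 185]), (223, [24, 25, 180])]
129 [(211, [50, 33, 170]), (215, [32, 40, 182]), (219, [27, 33, 179]), (223, [24, 25, 175])]
131 [(212, [43, 38, 171]), (216, [31, 39, 176]), (220, [25, 34, 176]), (224, [21, 26, 172])]
133 [(212, [49, 33, 160]), (216, [32, 38, 170]), (220, [25, 34, 170]), (224, [23, 25, 166])]
135 [(211, [53, 33, 153]), (215, [35, 39, 165]), (219, [29, 34, 164]), (223, [24, 28, 162])]
137 [(209, [51, 42, 155]), (213, [45, 36, 153]), (217, [30, 40, 162]), (221, [24, 34, 161])]
139 [(209, [51, 43, 150]), (213, [42, 40, 151]), (217, [39, 31, 147])]
141 [(209, [53, 42, 143]), (213, [42, 41, 147]), (217, [39, 33, 143])]
143 [(211, [48, 42, 140])]
```

```bash
python3 - <<'E'
from h import *
np.set_printoptions(precision=1,suppress=True)
for f,tz in(("side1.npz",155.3),("side2.npz",111.7),("side3.npz",290.3)):
    z=np.load(f);c=cloud("side",z["d"]);im=z["im"]
    r=c-np.array([567.5,-11,tz]); s=np.stack([r[...,0]*.978-r[...,1]*.209, r[...,0]*.209+r[...,1]*.978, r[...,2]],-1)
    m=(im.max(2)<90)&(abs(s[...,0])<25)&(abs(s[...,1])<60)&(s[...,2]>-40)&(s[...,2]<40)
    q=s[m]; print(f,len(q)); 
    for a in range(-60,60,10):
        k=q[(q[:,1]>a)&(q[:,1]<=a+10)]
        if len(k)>3: print("  y",a,len(k),"zmin",np.sort(k[:,2])[:4],"x",k[:,0].mean())
E
```

```text
side1.npz 111
  y -30 23 zmin [17.9 19.  19.6 19.9] x -6.560848612327289
  y -20 33 zmin [19.6 20.1 21.1 22.5] x -4.866253828166032
  y -10 6 zmin [20.7 22.  22.3 22.6] x -4.370484134668866
  y 0 16 zmin [21.5 21.8 21.9 22.1] x -8.907303385232979
  y 20 7 zmin [23.8 28.1 29.8 30.7] x -10.322438314716662
  y 30 24 zmin [24.2 26.6 26.8 27. ] x -6.4013528591609195
side2.npz 113
  y -30 17 zmin [20.5 22.6 26.1 28.4] x -1.0462697935378569
  y -20 35 zmin [18.5 20.5 20.8 21.8] x 1.3698562894628643
  y -10 10 zmin [21.5 21.8 22.1 22.3] x 2.6419802903101965
  y 0 17 zmin [20.5 20.9 21.5 21.7] x -2.5400190331951404
  y 20 5 zmin [22.1 25.7 29.5 33.2] x -4.1727017909462
  y 30 28 zmin [23.  24.2 25.7 26.2] x 0.6461510973500056
side3.npz 92
  y -40 64 zmin [23.1 23.3 23.5 23.6] x 1.146356600438052
  y 40 26 zmin [29.5 30.3 31.6 31.9] x -0.8027022886028379
```

Request:
{"fn": "servo_tool", "kwargs": {"commands": [0.06, 0.004, -0.005, 0, 0, 0.06, 0.008, -0.005, 0, 0, 0.06, 0.008, -0.005, 0, 0, 0.06, 0.008, -0.005, 0, 0, 0.06, 0.008, 0.01, 0, 0, 0.06, 0.008, 0.01, 0, 0]}}

```text
clock: 13.9
eef_pos: [688.6, -10.4, 235.5]
tool_rot: [0.703, -0.075, 0.073, -0.703]
ft_force: [-0.6, 0.3, 0.3]
width: 0.703
```

Request:
{"fn": "servo_tool", "kwargs": {"commands": [0.06, 0, 0.007, 0, 0, 0.06, 0, 0.014, 0, 0, 0.06, 0, 0.014, 0, 0, 0.01, 0, 0.014, 0, 0, 0.01, 0, 0.014, 0, 0, 0.01, 0, 0.014, 0, 0, 0.01, 0, 0.014, 0, 0, 0.01, 0, 0.014, 0, 0, 0.01, 0, 0.014, 0, 0, 0.01, 0, 0.014, 0, 0]}}

```text
clock: 14.9
eef_pos: [690.8, -10.5, 225.1]
tool_rot: [-0.703, 0.073, -0.075, 0.703]
ft_force: [4.4, -0.8, 4.4]
width: 0.197
```

Request:
{"fn": "servo_tool", "kwargs": {"commands": [0.01, -0.007, -0.002, 0, 0, 0.01, -0.015, -0.004, 0, 0, 0.01, -0.022, -0.005, 0, 0, 0.01, -0.03, -0.006, 0, 0, 0.01, -0.038, -0.0065, 0, 0, 0.01, -0.045, -0.007, 0, 0, 0.01, -0.053, -0.0065, 0, 0, 0.01, -0.06, -0.006, 0, 0, 0.01, -0.068, -0.005, 0, 0, 0.01, -0.075, -0.004, 0, 0, 0.01, -0.083, -0.002, 0, 0, 0.01, -0.09, 0, 0, 0, 0.01, -0.097, 0.0025, 0, 0, 0.01, -0.104, 0.005, 0, 0, 0.01, -0.104, 0.005, 0, 0], "grip_force": 30}}

```text
clock: 16.4
eef_pos: [588.4, 11.3, 220.0]
tool_rot: [-0.703, 0.073, -0.075, 0.703]
ft_force: [1.8, -0.3, 4.5]
width: 0.194
```

Request:
{"fn": "servo_tool", "kwargs": {"commands": [0.01, -0.007, 0.003, 0, 0, 0.01, -0.014, 0.007, 0, 0, 0.01, -0.021, 0.011, 0, 0, 0.01, -0.027, 0.015, 0, 0, 0.01, -0.033, 0.0195, 0, 0, 0.01, -0.039, 0.024, 0, 0, 0.01, -0.045, 0.029, 0, 0, 0.01, -0.05, 0.034, 0, 0, 0.01, -0.055, 0.04, 0, 0, 0.01, -0.06, 0.046, 0, 0, 0.01, -0.064, 0.051, 0, 0, 0.01, -0.067, 0.055, 0, 0, 0.01, -0.067, 0.055, 0, 0]}}

```text
clock: 17.7
eef_pos: [523.2, 25.2, 164.2]
tool_rot: [0.703, -0.074, 0.075, -0.703]
ft_force: [6.3, -1.5, -2.2]
width: 0.198
```

```bash
python3 - <<'E'
from h import *
np.set_printoptions(precision=2,suppress=True)
plan([566,-10,160],[.978,-.209])
im,d=grab_frame("side"); np.savez("side5.npz",im=im,d=d)
for n in("clamp_bar","filter","spindle_hole"):
    r=nets.spot_point("side",n); print(n,[(np.round(x["pixel"]),round(x["p"],2)) for x in r[:3]])
# bar visible points
c=cloud("side",d); r=c-np.array([641.5,-27.7,108]); s=np.stack([r[...,0]*.978-r[...,1]*.209, r[...,0]*.209+r[...,1]*.978, r[...,2]],-1)
m=(im.max(2)<80)&(s[...,1]<10)&(s[...,1]>-45)&(s[...,0]<-60)&(s[...,0]>-160)&(s[...,2]>20)&(s[...,2]<120)
q=s[m];print(len(q),q.mean(0),q.min(0),q.max(0))
E
```

```text
clock 17.7 pos [523.2   25.21 164.17] F [ 6.25 -1.5  -2.18] w 0.1976638687317825 
R [[0.978, 0.0015, 0.2084], [-0.2084, -0.0002, 0.978], [0.0015, -1.0, 0.0001]] 
shift [ 49.2   4.2 -25.5] turn 0.0006250314761599984 q6 0.25550605257453307
clamp_bar []
filter [(array([277., 217.]), 0.98), (array([218., 318.]), 0.78), (array([230., 361.]), 0.63)]
spindle_hole [(array([263., 176.]), 0.58)]
60 [-107.27  -10.66   76.32] [-133.8   -32.17   36.98] [-64.51   8.38  99.65]
```

Request:
{"fn": "servo_tool", "kwargs": {"commands": [0.01, -0.002, 0.003, 0, 0, 0.01, -0.004, 0.006, 0, 0, 0.01, -0.006, 0.01, 0, 0, 0.01, -0.008, 0.013, 0, 0, 0.01, -0.01, 0.017, 0, 0, 0.01, -0.012, 0.02, 0, 0, 0.01, -0.0135, 0.024, 0, 0, 0.01, -0.0135, 0.024, 0, 0], "grip_force": 60}}

```text
clock: 18.7
eef_pos: [510.6, 27.9, 140.3]
tool_rot: [0.703, -0.073, 0.075, -0.703]
ft_force: [8.3, -2.5, -2.6]
width: 0.187
```

Request:
{"fn": "servo_tool", "kwargs": {"commands": [0.01, 0.001, 0.002, 0, 0, 0.01, 0.0005, 0.004, 0, 0, 0.01, 0, 0.006, 0, 0, 0.01, -0.001, 0.008, 0, 0, 0.01, -0.002, 0.01, 0, 0, 0.01, -0.002, 0.01, 0, 0]}}

```text
clock: 19.3
eef_pos: [506.4, 28.7, 129.9]
tool_rot: [-0.703, 0.075, -0.073, 0.703]
ft_force: [0.5, 0.8, 2.9]
width: 0.19
```

Request:
{"fn": "servo_tool", "kwargs": {"commands": [0.01, 0, 0.002, 0, 0, 0.01, 0, 0.004, 0, 0, 0.01, -0.001, 0.005, 0, 0, 0.01, -0.001, 0.005, 0, 0]}}

```text
clock: 19.7
eef_pos: [504.7, 29.1, 124.7]
tool_rot: [-0.703, 0.076, -0.073, 0.703]
ft_force: [-3.6, 2.6, 3.1]
width: 0.187
```

Request:
{"fn": "servo_tool", "kwargs": {"commands": [0.01, 0, 0.001, 0, 0, 0.01, -0.001, 0.002, 0, 0, 0.01, -0.001, 0.003, 0, 0, 0.01, -0.002, 0.004, 0, 0, 0.01, -0.002, 0.004, 0, 0]}}

```text
clock: 20.2
eef_pos: [503.6, 29.4, 121.1]
tool_rot: [-0.703, 0.075, -0.073, 0.703]
ft_force: [-2.5, 2.1, 5.0]
width: 0.19
```

Request:
{"fn": "servo_tool", "kwargs": {"commands": [0.01, 0, 0.001, 0, 0, 0.01, 0, 0.002, 0, 0, 0.01, -0.001, 0.003, 0, 0, 0.01, -0.001, 0.003, 0, 0]}}

```text
clock: 20.6
eef_pos: [502.8, 29.5, 118.3]
tool_rot: [-0.703, 0.075, -0.074, 0.703]
ft_force: [-4.1, 3.5, 7.6]
width: 0.189
```

Request:
{"fn": "servo_tool", "kwargs": {"commands": [0.01, 0, 0.001, 0, 0, 0.01, 0, 0.002, 0, 0, 0.01, 0, 0.003, 0, 0, 0.01, 0, 0.003, 0, 0]}}

```text
clock: 21.0
eef_pos: [501.8, 29.7, 114.8]
tool_rot: [-0.703, 0.076, -0.073, 0.703]
ft_force: [-4.1, 3.9, 5.7]
width: 0.191
```

Request:
{"fn": "servo_tool", "kwargs": {"commands": [0.01, 0, 0.001, 0, 0, 0.01, 0, 0.002, 0, 0, 0.01, 0, 0.003, 0, 0, 0.01, 0, 0.003, 0, 0]}}

```text
clock: 21.4
eef_pos: [501.0, 29.9, 111.7]
tool_rot: [-0.703, 0.076, -0.072, 0.703]
ft_force: [-7.6, 4.1, 6.7]
width: 0.188
```

Request:
{"fn": "servo_tool", "kwargs": {"commands": [0.01, -0.001, 0.001, 0, 0, 0.01, -0.0015, 0.002, 0, 0, 0.01, -0.0015, 0.002, 0, 0]}}

```text
clock: 21.7
eef_pos: [500.8, 30.0, 110.2]
tool_rot: [-0.703, 0.075, -0.073, 0.703]
ft_force: [-4.8, 3.1, 8.5]
width: 0.188
```

Request:
{"fn": "servo_tool", "kwargs": {"commands": [0.01, 0, 0.001, 0, 0, 0.01, -0.0005, 0.002, 0, 0, 0.01, -0.0005, 0.002, 0, 0]}}

```text
clock: 22.0
eef_pos: [500.4, 30.0, 108.7]
tool_rot: [-0.703, 0.075, -0.073, 0.703]
ft_force: [-6.9, 2.4, 13.2]
width: 0.191
```

```bash
python3 - <<'E'
from h import *
np.set_printoptions(precision=2,suppress=True)
im,d=grab_frame("side"); np.savez("side6.npz",im=im,d=d)
c=cloud("side",d); m=np.hypot(c[...,0]-568,c[...,1]+11)<33
h=np.histogram(c[m][:,2],bins=np.arange(40,140,2)); print([(int(b),int(k)) for b,k in zip(h[1],h[0]) if k>6])
E
```

```text
[(54, 8), (56, 47), (58, 46), (60, 7), (66, 14), (68, 7), (70, 24), (72, 58), (74, 45), (76, 16), (78, 11), (80, 9), (82, 12), (84, 10), (88, 12), (90, 14), (92, 7), (94, 10), (96, 12), (98, 11), (100, 9), (102, 11), (104, 21), (106, 39), (108, 45), (110, 15), (112, 18), (136, 9)]
```

Request:
{"fn": "servo_tool", "kwargs": {"commands": [0.01, 0, 0.001, 0, 0, 0.01, -0.001, 0.002, 0, 0, 0.01, -0.001, 0.002, 0, 0]}}

```text
clock: 22.35
eef_pos: [500.0, 30.1, 106.7]
tool_rot: [-0.703, 0.075, -0.074, 0.703]
ft_force: [-2.4, 1.5, 11.2]
width: 0.189
```

Request:
{"fn": "servo_tool", "kwargs": {"commands": [0.01, 0, 0.001, 0, 0, 0.01, 0, 0.002, 0, 0, 0.01, 0, 0.002, 0, 0]}}

```text
clock: 22.65
eef_pos: [499.6, 30.2, 104.6]
tool_rot: [-0.703, 0.075, -0.073, 0.703]
ft_force: [-5.5, 2.1, 13.4]
width: 0.188
```

Request:
{"fn": "servo_tool", "kwargs": {"commands": [0.01, 0, 0.001, 0, 0, 0.01, 0, 0.002, 0, 0, 0.01, 0, 0.002, 0, 0]}}

```text
clock: 22.95
eef_pos: [499.2, 30.3, 102.6]
tool_rot: [-0.703, 0.075, -0.073, 0.703]
ft_force: [-7.5, 3.4, 13.9]
width: 0.187
```

Request:
{"fn": "servo_tool", "kwargs": {"commands": [0.01, -0.001, 0.001, 0, 0, 0.01, -0.001, 0.002, 0, 0, 0.01, -0.001, 0.002, 0, 0]}}

```text
clock: 23.25
eef_pos: [499.0, 30.3, 100.9]
tool_rot: [-0.703, 0.075, -0.074, 0.703]
ft_force: [-5.3, 2.0, 15.3]
width: 0.188
```

Request:
{"fn": "servo_tool", "kwargs": {"commands": [0.01, 0, 0.001, 0, 0, 0.01, 0, 0.002, 0, 0, 0.01, 0, 0.002, 0, 0]}}

```text
clock: 23.55
eef_pos: [498.6, 30.4, 98.9]
tool_rot: [-0.703, 0.075, -0.073, 0.703]
ft_force: [-7.5, 2.0, 17.0]
width: 0.186
```

Request:
{"fn": "servo_tool", "kwargs": {"commands": [0.01, 0, 0.001, 0, 0, 0.01, 0, 0.002, 0, 0, 0.01, 0, 0.002, 0, 0]}}

```text
clock: 23.85
eef_pos: [498.2, 30.5, 96.4]
tool_rot: [-0.703, 0.075, -0.073, 0.703]
ft_force: [-5.8, 3.2, 12.3]
width: 0.191
```

```bash
python3 - <<'E'
from h import *
np.set_printoptions(precision=2,suppress=True)
im,d=grab_frame("side"); np.savez("side6.npz",im=im,d=d)
c=cloud("side",d); m=np.hypot(c[...,0]-568,c[...,1]+11)<33
h=np.histogram(c[m][:,2],bins=np.arange(40,140,1)); print([(int(b),int(k)) for b,k in zip(h[1],h[0]) if k>6])
E
```

```text
[(56, 9), (57, 22), (58, 21), (59, 11), (64, 11), (65, 8), (66, 14), (67, 33), (68, 34), (69, 31), (70, 16), (76, 8), (78, 7), (80, 9), (83, 8), (88, 8), (94, 7), (96, 7), (98, 11), (100, 15), (101, 19), (102, 27), (103, 19), (104, 9), (106, 8), (107, 9), (138, 8)]
```

Request:
{"fn": "servo_tool", "kwargs": {"commands": [0.01, 0, 0.001, 0, 0, 0.01, 0, 0.0015, 0, 0, 0.01, 0, 0.0015, 0, 0]}}

```text
clock: 24.2
eef_pos: [498.0, 30.5, 94.9]
tool_rot: [-0.703, 0.075, -0.073, 0.703]
ft_force: [-6.6, 3.6, 13.3]
width: 0.186
```

Request:
{"fn": "servo_tool", "kwargs": {"commands": [0.01, 0, 0.001, 0, 0, 0.01, 0, 0.0015, 0, 0, 0.01, 0, 0.0015, 0, 0]}}

```text
clock: 24.5
eef_pos: [497.8, 30.6, 93.4]
tool_rot: [-0.703, 0.076, -0.073, 0.703]
ft_force: [-8.2, 3.9, 14.8]
width: 0.186
```

Request:
{"fn": "servo_tool", "kwargs": {"commands": [0.01, 0, 0.001, 0, 0, 0.01, 0, 0.001, 0, 0, 0.01, 0, 0.001, 0, 0]}}

```text
clock: 24.8
eef_pos: [497.7, 30.6, 92.4]
tool_rot: [-0.703, 0.076, -0.073, 0.703]
ft_force: [-8.0, 4.6, 14.8]
width: 0.189
```

Request:
{"fn": "servo_tool", "kwargs": {"commands": [0.01, 0, 0.001, 0, 0, 0.01, 0, 0.001, 0, 0, 0.01, 0, 0.001, 0, 0]}}

```text
clock: 25.1
eef_pos: [497.5, 30.6, 91.4]
tool_rot: [-0.703, 0.076, -0.073, 0.703]
ft_force: [-8.9, 3.5, 14.6]
width: 0.191
```

```bash
python3 - <<'E'
from h import *
im,d=grab_frame("side")
c=cloud("side",d); m=np.hypot(c[...,0]-568,c[...,1]+11)<33
h=np.histogram(c[m][:,2],bins=np.arange(40,140,1)); print([(int(b),int(k)) for b,k in zip(h[1],h[0]) if k>6])
E
```

```text
[(56, 8), (57, 16), (58, 15), (59, 15), (60, 12), (61, 7), (62, 10), (63, 11), (64, 22), (65, 39), (66, 29), (67, 22), (68, 11), (71, 8), (75, 8), (76, 7), (78, 7), (85, 7), (90, 7), (92, 7), (94, 7), (96, 8), (98, 15), (99, 18), (100, 20), (101, 17), (102, 9), (104, 10), (132, 7), (135, 8), (137, 15), (138, 14)]
```

Request:
{"fn": "servo_tool", "kwargs": {"commands": [0.01, -0.0005, 0.0005, 0, 0, 0.01, -0.0005, 0.001, 0, 0, 0.01, -0.0005, 0.001, 0, 0]}}

```text
clock: 25.45
eef_pos: [497.5, 30.6, 90.8]
tool_rot: [-0.703, 0.075, -0.073, 0.703]
ft_force: [-9.3, 3.5, 18.1]
width: 0.19
```

Request:
{"fn": "servo_tool", "kwargs": {"commands": [0.01, 0, 0.0005, 0, 0, 0.01, 0, 0.001, 0, 0, 0.01, 0, 0.001, 0, 0]}}

```text
clock: 25.75
eef_pos: [497.5, 30.7, 90.0]
tool_rot: [-0.703, 0.075, -0.073, 0.703]
ft_force: [-10.9, 3.8, 20.7]
width: 0.191
```

Request:
{"fn": "servo_tool", "kwargs": {"commands": [0.045, 0, 0, 0, 0, 0.045, 0, 0, 0, 0, 0.045, 0, 0, 0, 0, 0.045, 0, 0, 0, 0, 0.045, 0, -0.01, 0, 0, 0.045, 0, -0.04, 0, 0, 0.045, 0, -0.08, 0, 0, 0.045, 0, -0.12, 0, 0, 0.045, -0.04, -0.17, 0, 0, 0.045, -0.08, -0.2, 0, 0, 0.045, -0.12, -0.2, 0, 0, 0.045, -0.16, -0.2, 0, 0, 0.045, -0.16, -0.2, 0, 0]}}

```text
clock: 27.05
eef_pos: [338.6, 63.9, 290.1]
tool_rot: [-0.703, 0.074, -0.074, 0.703]
ft_force: [-0.5, -0.3, -0.3]
width: 0.528
```

```bash
python3 - <<'E'
from h import *
np.set_printoptions(precision=2,suppress=True)
plan([400,0,290])
im,d=grab_frame("side"); im2,d2=grab_frame("top")
c=cloud("side",d); m=np.hypot(c[...,0]-568,c[...,1]+11)<33
h=np.histogram(c[m][:,2],bins=np.arange(40,140,1)); print([(int(b),int(k)) for b,k in zip(h[1],h[0]) if k>6])
c2=cloud("top",d2); r=c2-np.array([639.5,-26.6,108]); s=np.stack([r[...,0]*.978-r[...,1]*.209, r[...,0]*.209+r[...,1]*.978, r[...,2]],-1)
m=(im2.max(2)<80)&(abs(s[...,1])<45)&(abs(s[...,0]+150)<20)&(s[...,2]>-40)&(s[...,2]<60); q=s[m]
if len(q): print("bar",len(q),q.mean(0),np.percentile(q[:,2],95))
a=cv2.resize(im[150:260,200:320,::-1],(420,385),interpolation=2); b=cv2.resize(im2[120:300,110:330,::-1],(380,385))
cv2.imwrite("pics/s10.png",np.hstack([a,b]))
c0=cloud("top",np.load("top0.npz")["d"])
for k,p in dict(gA=(582,243),gB=(523,332),gC=(475,119),jar=(375,113),cap=(601,126),core=(724,210)).items():
    o=[]
    for cc in(c0,c2):
        q=cc[(np.hypot(cc[...,0]-p[0],cc[...,1]-p[1])<45)&(cc[...,2]>12)&(cc[...,2]<110)]; o.append((q[:,:2].min(0)+q[:,:2].max(0))/2 if len(q) else None)
    print(k,o)
E
```

```text
clock 27.05 pos [338.6   63.91 290.07] F [-0.46 -0.32 -0.3 ] w 0.5275615910682073 
R [[0.9782, -0.0, 0.2075], [-0.2075, 0.0005, 0.9782], [-0.0001, -1.0, 0.0005]] 
shift [ 73.3   0.  -49.8] turn None q6 0.39048174191696566
[(56, 16), (57, 21), (58, 20), (59, 9), (60, 16), (61, 8), (62, 8), (63, 11), (64, 34), (65, 34), (66, 38), (67, 21), (68, 7), (69, 9), (77, 7), (79, 11), (84, 8), (88, 8), (93, 7), (95, 8), (96, 9), (98, 25), (99, 32), (100, 21), (101, 13), (102, 7), (103, 10), (104, 8), (105, 12), (128, 7), (130, 9), (133, 11), (134, 11), (135, 19), (136, 25), (137, 29), (138, 36)]
bar 281 [-151.48    0.93   25.67] 30.08040940242995
gA [array([582.7 , 244.88]), array([582.68, 245.22])]
gB [array([523.24, 334.15]), array([523.3 , 333.25])]
gC [array([475.38, 120.29]), array([475.4 , 120.54])]
jar [array([375.55, 112.82]), array([375.37, 112.6 ])]
cap [array([601.19, 126.27]), array([601.18, 126.32])]
core [array([723.85, 211.04]), array([723.77, 211.08])]
```

View pics/s10.png

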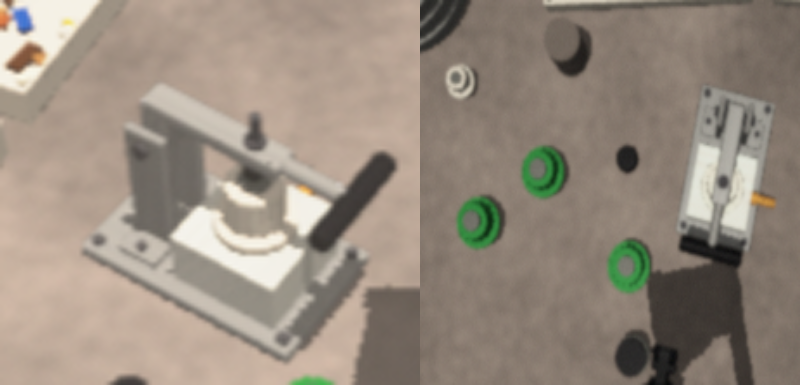

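```bash
python3 -c "
from plant import ctrl
print(ctrl.finish_job(), ctrl.state()['clock'])"
```

```text
the job is handed in; nothing more can be done
the job is handed in; nothing more can be done
```

The white filter capsule is in the cradle and clamped home, and the job was handed in at about 27 s. I lowered it onto the seal, let go there with almost no load, and then drove it home with the clamp.

- **Seating by hand:** first contact on the seal came at about the expected height. I pressed up to about 13 N, within the 30 N limit. After release the capsule stood upright, still raised by its seal travel.
- **Clamping:** I pinched the T-bar and swung the lever over, then pressed it down in steps of 1–2 mm. The force held near 15 N, then rose at about 4 N per mm. I stopped at 20.7 N at the bar, under the 30 N cracking limit.
- **Home check:** after letting go, the flange top read about 65.8 mm, against about 65.9 mm expected when flush. It had dropped about 8 mm from seal rest. The lever stayed level over the bore.
- **Other things on the table:** the three green filters, jar, cap and core read within 1 mm of where they began. I did not measure the small filter, bottle or fork; the arm never went near them.

**What went wrong or disagreed:**
- The first pinch on the bar closed on air just above it. The fingertips appeared about 20 mm farther back than described. I went 24 mm lower and gripped it.
- The width reading also showed 41 mm on the 44 mm body.
- While driving, the force at the bar ran a little above the stated 7–12 N; I put that down to hinge friction.

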